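# Blank off a dust-extraction port with its bayonet cap

## Task

The extraction port on the green box is out of use: pick up the blanking cap that has three lugs (not the plain lid), hang it on the port with its lugs down in the open mouths beside the hooks, then twist it clockwise, seen from above, until you feel all three lugs drop into the hidden locking notches, and leave it there level, fully down and released. Twist gently with only light pressure, do not force it against the stops (never over 20 newtons between cap and port), and leave the other things where they are.

Things in the scene. Friction and masses are not known exactly. Their poses are not given: they have to be found in the camera images.
- cap: Loose round aluminium blanking cap, 0.4 to 0.65 kg. Origin: centre of its underside, z up. Open-bottomed skirt (outer diameter 88, inner 74, z 0 to 24 mm) under a disc (diameter 92, z 24 to 30 mm), with a bar handle on top. Three lugs at the foot of the skirt, at 0, 120 and 240 degrees from its x, each 12 mm wide, z 0 to 8 mm, reaching to radius 60 mm.
- cap_handle (a point): Middle of the cap's black bar handle, on the cap's axis, 50 mm above its underside. The bar is 60 mm long along the cap's x (it points at one lug), 14 mm thick along y, and stands from 30 to 62 mm above the cap's underside. On the port, with a push of 4 N besides its weight, sliding it round takes about 0.3 N m; over 0.5 N m the lugs are at the stops.
- port: Fixed green sheet-metal box, 200 x 200 x 90 mm high, bayonet port in the middle of its top. Origin: centre of the box's underside, z up; the port's axis is z. A central spigot (diameter 68 mm, z 90 to 116 mm, tapered tip) over which the cap's skirt fits with 3 mm play all round stands inside a ring of three hooks (outer diameter 138 mm, top z 119 mm).
- port_mouth (a point): Floor of one of three open mouths between the hooks, at 0, 120 and 240 degrees from the port's x; this one at 0, 55 mm off the axis. Each is some 32 degrees wide and takes any lug from above. A lug rests on a ledge at port z 102 mm (so does the cap's origin), firm up to 12 N, then giving 3 N/mm. Anticlockwise (from above) is a wall; clockwise the ledge runs under the hook.
- port_hook (a point): On top of the hook clockwise of that mouth, 50 degrees round and 60 mm off the axis. Its lip (port z 114 to 119 mm, inner radius 51 mm) hides the ledge, which ends in a notch 6 mm deep and 17 mm wide, with an upright stop right behind. The unseen notch middle lies 30 to 66 degrees clockwise of the mouth's middle, differing each time. With lugs in the notches the cap's origin is at z 96.
- lid: Bystander: a loose plain round lid without lugs, same disc and handle as the cap, diameter 92 mm, 62 mm high. Origin: centre of its underside.
- jar: Bystander: loose screw-top glass jar, diameter 64, 85 mm high. Origin: centre of its underside.
- offcut: Bystander: loose pale wood offcut, 60 x 160 x 38 mm. Origin: centre of its underside.
- wrench: Bystander: loose steel wrench lying on the table to the right of the green box.
- brush: Bystander: loose bench brush lying on the table.
- glue: Bystander: loose white bottle with black cap, diameter 60, 170 mm high. Origin: centre of its underside.
- pushstick: Bystander: loose plywood push stick lying flat, about 190 mm long, 18 mm thick.
Not all that is in view belongs to the job. What is shaped like the cap but yellow is not meant.

How it is judged (in metres and radians):
On the way:
1. the cap hangs on the port: lugs below the lips, on the ledge, not yet in the notches (horizontal distance between cap and port below 0.006 m and angle between cap's own z axis and vertical below 0.08 rad and z of cap in the frame of port between 0.0995 and 0.1045 m), for 0.1 s.
At the end, for the whole second after the job is handed in: The cap is on the port, its origin within 6 mm of the port's axis and 92 to 99 mm above the box's underside (lugs in the notches; on the ledge it would be 102), upright within 0.08 rad, at rest and released (horizontal distance between cap and port below 0.006 m and angle between cap's own z axis and vertical below 0.08 rad and z of cap in the frame of port between 0.092 and 0.099 m and linear speed of cap below 0.01 m/s); the robot touches nothing.
It fails at once if the cap and the port press on one another with more than 20 N (contact force between cap and port above 20 N).
It fails at once if a bystander is moved by more than 20 mm (distance of any of lid, jar, offcut, wrench, brush, glue, pushstick from where it was at the start of the episode above 0.02 m).
It also fails if it takes over 64 s, if anything falls off the work surface, if the arm or the gripper's body presses on something with over 40 N, if the wrist force passes 120 N, or if a joint passes its speed limit or range.

## Robot

A 6-joint arm with a two-finger parallel gripper is mounted at the origin on the work surface. World frame = base frame: x ahead of the robot, y to its left, z up, the work surface at z = 0. Lengths are in m, angles in degrees, forces in N, time in s.
With the tool pointing down it reaches from about 0.275 to 0.725 m from the base axis. Payload 15.9 kg.
Tool frame: the origin (TCP) lies where the fingers leave the gripper's body, on its centre line; the fingertips stand 73 mm ahead of it and the grasp point (between the pads) lies 54 mm ahead of it; z points along the fingers, y is the line along which they close (so a half turn about z gives the same grasp; the last joint's range is limited). The gripper opens to 85 mm and grips with 20 to 120 N. Pads are 22 mm wide; open, the fingers measure 114 mm over their backs; the gripper's body (76 mm by 85 mm) begins 54 mm behind the grasp point. The pads swing forward as they close: fully open they stand 13 mm farther back than shut.
Start: joints at [64.515, 12.198, -1.971, 75.831, 0, 90], TCP at [0.215, 0.451, 0.304] pointing down, gripper open.
Joint ranges: [-170.91, 170.91], [-42.67, 98.43], [-65.05, 77.54], [-120.47, 116.71], [-90, 82.35], [-180, 180]. Speed limits (degrees/s): [108.29, 108.29, 136.94, 147.25, 180, 180].

## Interface

Orientations are given as a 3x3 rotation matrix whose columns are the frame's x, y, z axes.
In Python, from cell import manip gives the robot as it stands. The module is installed in compiled form; this text tells all that it offers.
- The arm moves only by the shell command python3 -m creep 'ROWS' [OPENING] [FORCE]. ROWS is a JSON object whose one key "motion" holds a list of rows, each a list of 4 numbers: the shift along the tool's x, y, z in units of 30 mm (1.0 is 30 mm), then the turn about the tool's z in units of 5 degrees (1.0 is 5 degrees). A call has exactly 5 rows; each row shifts and turns the commanded pose from where the row before left it, along the tool's axes as they then stand; what a row does not reach is not made up. A row lasts 1/12 s, in which the tool goes at most 41.7 mm and 7.16 degrees, less where a joint would pass 70% of its speed; a pose out of reach is approached as far as the arm can. A call is refused whole if a number of a shift passes 1 or a number of a turn 1, either way. A call with a gripper value outside its range is refused whole. OPENING is the finger opening in mm, from 0 to 85.4, set as the call begins (- or left out, the last holds). The fingers move at their own pace and stop on an object; FORCE is the grip in N (left out, the last holds). Time passes only in rows, so rows that do not move let the fingers close, or fill a call up. It gives the time, the measured TCP pose, the force, the opening and the grip force at its end, in the units of the state.
- manip.get_obs(): the state, without advancing time (a new reading comes with each control period).
- manip.grab_frame(name): name is "scene" or "top"; returns (picture, depth): 384x512x3 uint8, blue, green, red; 384x512 float32, m along the optical axis (not along the pixel's ray), 0 where there is no reading.
- manip.camera_params(name): a dict with "vertical_fov" (degrees; the focal length in pixels is half the picture's height over the tangent of half this angle, whatever the lens; pixels are square), "cx", "cy" (the principal point, pixels), "k1" (the pictures are not rectified: a ray, as slopes to the right and down, at radius r is drawn at 1 + k1 r^2 times it, then the intrinsics apply), "world_from_camera" (4x4, takes a point from camera to world coordinates). Camera axes: x right, y down, z forward; pixel columns grow to the right and rows downward; lengths in m; the calibration is good to about 2 mm. A picture is of the moment at which its call begins. camera_params takes no time and is no camera call.
- manip.close_job(): hands the job in; it is judged then, once.
Trained networks look in the newest picture that a camera, given by its name, has taken for a name from the list of things; names that differ only in an ending like _2 or _b are one class to them, and where a whole thing is asked for, a point or a joint stands for the part that bears it (a point fixed in the world has none). Each returns a list of dicts, best first, with "confidence" (0 to 1); they miss things now and then, are a little off and sometimes report something else, mostly with a low value. They report only what shows in the picture. A call takes as long as a camera call. They do not tell look-alikes from the thing itself.
- manip.silhouettes(target, camera): "region" (384x512 bool, what is visible of it) and "centre" ([column, row] in pixels, amid what is visible of it).
The state is a dict: "clock": time; "joint_pos": joint angles; "qd": joint speeds; "effort": joint torques, N m; "tool_pos": TCP position; "tcp_rot": TCP orientation; "wrist_force": force on the tool from outside, world axes, zero at the start; "ft_torque": the same for the moment, N m; "opening": opening from 0.0 (shut) to 1.0 (fully open); "finger_force": force on a finger pad.
Only numpy, scipy, OpenCV 4.12 (cv2) and the standard library are available. Lean on these libraries where they do the work, as an engineer would, in place of code of your own. Each camera call takes 0.05 s, during which the arm holds its last target. There are 200 camera calls.

## Working session

There is one attempt and no reset: what is moved stays moved. The work goes in short steps, Python scripts to look and compute and a shell command to move; the robot and the scene stay as the last step left them, time stands still between calls to the robot, and variables do not carry over. Pictures are saved under pics/ and viewed, at most 10 in all, crops included, and the job is handed in when it is done.

```bash
mkdir -p pics; cat > h.py <<'E'
import numpy as np, cv2
from cell import manip
def pts(cam,depth):
    p=manip.camera_params(cam); f=192/np.tan(np.radians(p["vertical_fov"]/2))
    K=np.array([[f,0,p["cx"]],[0,f,p["cy"]],[0,0,1]])
    v,u=np.mgrid[0:384,0:512].astype(float)
    s=cv2.undistortPoints(np.stack([u.ravel(),v.ravel()],1)[:,None],K,np.array([p["k1"],0,0,0.]))[:,0]
    d=depth.ravel()[:,None]; c=np.hstack([s*d,d,np.ones_like(d)])
    return (c@np.array(p["world_from_camera"]).T)[:,:3].reshape(384,512,3)
E
python3 - <<'E'
from h import *
o=manip.get_obs(); print(o["tool_pos"],o["tcp_rot"],o["clock"])
for c in ("top","scene"):
    b,d=manip.grab_frame(c); cv2.imwrite(f"pics/{c}0.png",b); np.save(c,pts(c,d)); np.save(c+"img",b)
    P=np.load(c+".npy")
    for n in ("cap","port","lid","cap_handle","port_hook","port_mouth"):
        for r in manip.silhouettes(n,c):
            m=r["region"]; q=P[m]; print(c,n,round(r["confidence"],2),np.round(r["centre"]),m.sum(),np.round(np.median(q,0),3),np.round(np.percentile(q[:,2],98),3))
E
```

```text
[0.21502474 0.45110984 0.30341963] [[-9.02682492e-01  4.30306954e-01 -4.94755358e-04]
 [ 4.30307238e-01  9.02681920e-01 -1.01566329e-03]
 [ 9.55974122e-06 -1.12971828e-03 -9.99999362e-01]] 0.0
top cap 0.86 [196. 208.] 533 [0.487 0.125 0.033] 0.067
top cap 0.8 [294. 260.] 528 [ 0.277 -0.222  0.032] 0.069
top cap 0.72 [176. 246.] 510 [0.333 0.208 0.032] 0.068
top port 0.69 [264. 184.] 3145 [ 0.541 -0.12   0.094] 0.126
top lid 0.91 [152. 172.] 442 [0.612 0.288 0.033] 0.07
top lid 0.45 [129. 249.] 553 [0.331 0.389 0.019] 0.028
top cap_handle 0.94 [199. 204.] 513 [0.487 0.125 0.033] 0.068
top cap_handle 0.75 [292. 258.] 495 [ 0.276 -0.221  0.032] 0.069
top cap_handle 0.57 [173. 249.] 551 [0.33  0.206 0.032] 0.068
top port_hook 0.81 [262. 184.] 3062 [ 0.541 -0.12   0.094] 0.126
top port_mouth 0.9 [263. 186.] 3157 [ 0.541 -0.12   0.094] 0.126
scene cap 0.87 [366. 230.] 871 [0.346 0.224 0.031] 0.062
scene cap 0.71 [304. 237.] 962 [0.503 0.143 0.029] 0.062
scene cap 0.63 [279. 159.] 509 [ 0.29  -0.2    0.028] 0.063
scene cap 0.36 [186. 149.] 295 [ 0.486 -0.466  0.016] 0.021
scene port 0.81 [226. 195.] 5009 [ 0.586 -0.069  0.088] 0.119
scene lid 0.94 [316. 297.] 1292 [0.626 0.304 0.031] 0.064
scene lid 0.5 [423. 265.] 1161 [0.341 0.399 0.019] 0.022
scene lid 0.33 [186. 146.] 334 [ 0.485 -0.473  0.016] 0.021
scene cap_handle 0.84 [367. 231.] 903 [0.346 0.224 0.031] 0.062
scene cap_handle 0.69 [275. 160.] 516 [ 0.293 -0.202  0.028] 0.063
scene cap_handle 0.62 [302. 240.] 979 [0.504 0.143 0.029] 0.062
scene port_hook 0.86 [228. 194.] 5143 [ 0.585 -0.069  0.088] 0.119
scene port_mouth 0.81 [228. 193.] 5058 [ 0.586 -0.068  0.088] 0.119
```

```bash
python3 -c "
import cv2,numpy as np
cv2.imwrite('pics/both.png',cv2.resize(np.vstack([cv2.imread('pics/top0.png'),cv2.imread('pics/scene0.png')]),(400,600)))"
```

```text
(no output)
```

View pics/top0.png

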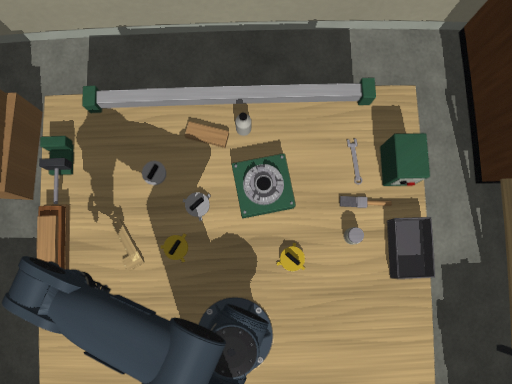

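View pics/scene0.png

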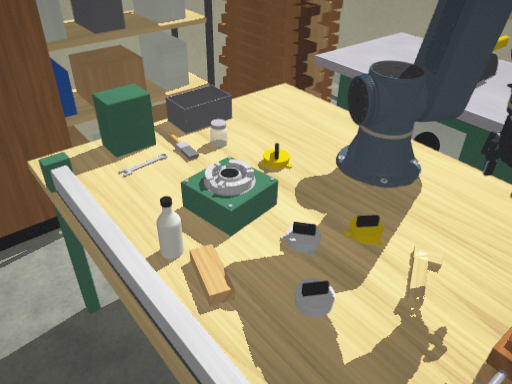

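Candidates for the cap in the top picture: grey disc with lugs (197,205), plain grey lid (153,172), and yellow lugged caps (175,247) and (292,259). The grey one with lugs at (197,205) fits, at (304,237) in the scene view. I'll check it in one close crop, alongside the port.

```bash
python3 - <<'E'
from h import *
T=np.load("topimg.npy");S=np.load("sceneimg.npy")
f=lambda im,u,v,r:cv2.resize(im[v-r:v+r,u-r:u+r],(390,290 if 0 else 390),interpolation=cv2.INTER_CUBIC)
f=lambda im,u,v,w,h:cv2.resize(im[v-h:v+h,u-w:u+w],(400,300),interpolation=cv2.INTER_CUBIC)
cv2.imwrite("pics/crop.png",np.vstack([np.hstack([f(T,197,205,24,18),f(T,263,184,40,30)]),np.hstack([f(S,302,237,32,24),f(S,229,180,40,30)])]))
for c in ("top","scene"):
    P=np.load(c+".npy"); I=np.load(c+"img.npy").astype(int); g=I.max(2)
    zo=.005 if c=="top" else 0.
    X,Y,Z=P[...,0],P[...,1],P[...,2]-zo
    near=np.hypot(X-.49,Y-.13)<.08
    for nm,m in (("disc",near&(abs(Z-.03)<.004)&(g>60)),("handle",near&(Z>.05)&(g<60)),("lug",near&(Z>.003)&(Z<.014)&(g>60))):
        q=P[m]; print(c,nm,len(q),np.round(q.mean(0),4)) 
        if nm=="handle": print(cv2.minAreaRect((q[:,:2]*1000).astype(np.float32)))
        if nm=="disc": print(cv2.minEnclosingCircle((q[:,:2]*1000).astype(np.float32)))
    np2=np.hypot(X-.545,Y+.12)<.16
    m=np2&(abs(Z-.09)<.005); q=P[m]; print(c,"boxtop",len(q),q[:,2].mean(),cv2.minAreaRect((q[:,:2]*1000).astype(np.float32)))
    m=np2&(Z>.110); q=P[m]; print(c,"ring",len(q),np.percentile(q[:,2],[5,50,95]),cv2.minEnclosingCircle((q[:,:2]*1000).astype(np.float32)))
E
```

```text
top disc 213 [0.4864 0.1245 0.034 ]
((488.7002868652344, 126.59840393066406), 45.716094970703125)
top handle 60 [0.4881 0.1263 0.0625]
((488.5497741699219, 126.78632354736328), (14.509793281555176, 57.699859619140625), 38.45124435424805)
top lug 96 [0.4875 0.1245 0.0106]
top boxtop 1391 0.09418780765433131 ((548.0289916992188, -120.7787857055664), (199.18759155273438, 198.9642791748047), 9.505645751953125)
top ring 541 [0.11577437 0.12051708 0.12697791] ((548.3616333007812, -121.27576446533203), 69.42803955078125)
scene disc 401 [0.5001 0.1411 0.0294]
((489.08099365234375, 131.06202697753906), 47.22449493408203)
scene handle 129 [0.4918 0.1317 0.0579]
((490.4462890625, 131.64666748046875), (16.464006423950195, 56.73236846923828), 36.85249328613281)
scene lug 215 [0.5077 0.1585 0.0067]
scene boxtop 1627 0.08955034565451514 ((548.197265625, -116.46128845214844), (202.58326721191406, 201.31033325195312), 9.235605239868164)
scene ring 764 [0.11122184 0.11662037 0.11989852] ((546.0624389648438, -116.63607025146484), 73.41439056396484)
```

View pics/crop.png

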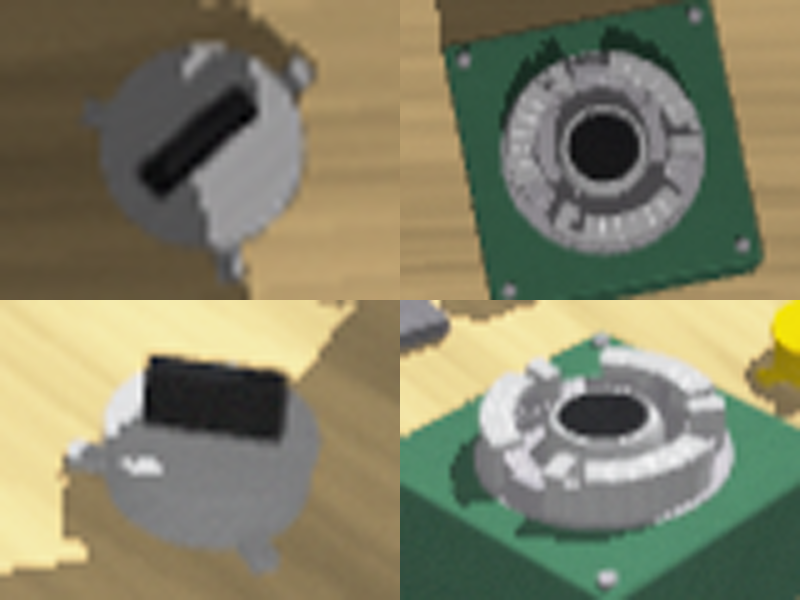

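The crop shows the grey cap, with lugs at upper right, left and bottom, so the choice is confirmed. The ring has open mouths that I'll find from the depth picture. The two cameras differ by a constant ~4.5 mm in y, so relative positions are good.

```bash
python3 - <<'E'
from h import *
for c,C,zo in (("top",(.548,-.1208),.005),("scene",(.548,-.1165),0)):
    P=np.load(c+".npy"); d=P[...,:2]-C; r=np.hypot(d[...,0],d[...,1]); a=np.degrees(np.arctan2(d[...,1],d[...,0]))%360
    m=(r>.054)&(r<.066)&(P[...,2]>.09); 
    print(c,[(int(k),round(1000*(np.median(P[...,2][m&(abs((a-k+180)%360-180)<4)])-zo))) for k in range(0,360,6)])
    # mouth phase fit
    z=P[...,2][m]-zo; aa=a[m]
    best=[(np.mean(z[abs((aa-p+60)%120-60)<13])-np.mean(z[abs((aa-p+60)%120-60)>19]),p) for p in np.arange(0,120,1.)]
    print(sorted(best)[:6])
    near=np.hypot(P[...,0]-.489,P[...,1]-.129)<.08
    dd=P[...,:2]-((.4886,.1268) if c=="top" else (.4895,.1316)); rr=np.hypot(dd[...,0],dd[...,1]); m=(rr>.051)&(rr<.062)&(P[...,2]-zo>.0045)
    print("lugang",np.sort(np.round(np.degrees(np.arctan2(dd[m][:,1],dd[m][:,0])))).astype(int))
E
```

```text
top [(0, 99), (6, 98), (12, 99), (18, 102), (24, 115), (30, 116), (36, 106), (42, 105), (48, 114), (54, 115), (60, 116), (66, 116), (72, 116), (78, 115), (84, 118), (90, 117), (96, 116), (102, 116), (108, 116), (114, 104), (120, 99), (126, 99), (132, 100), (138, 95), (144, 114), (150, 115), (156, 108), (162, 104), (168, 113), (174, 114), (180, 118), (186, 118), (192, 116), (198, 115), (204, 115), (210, 115), (216, 119), (222, 118), (228, 115), (234, 118), (240, 96), (246, 96), (252, 97), (258, 98), (264, 104), (270, 117), (276, 109), (282, 103), (288, 112), (294, 117), (300, 116), (306, 116), (312, 116), (318, 117), (324, 116), (330, 115), (336, 118), (342, 117), (348, 114), (354, 106)]
[(np.float64(-0.01664504342502203), np.float64(9.0)), (np.float64(-0.016474691585100912), np.float64(10.0)), (np.float64(-0.01645749918672683), np.float64(11.0)), (np.float64(-0.016305589496631384), np.float64(8.0)), (np.float64(-0.01596838152648529), np.float64(12.0)), (np.float64(-0.015544348267539629), np.float64(7.0))]
lugang [-174 -170 -167 -133 -120 -117 -115  -58  -52  -49  -46  -46  -43   26
 
[... 487 characters left out ...]
6), (234, 109), (240, 101), (246, 102), (252, 101), (258, 101), (264, 117), (270, 118), (276, 111), (282, 102), (288, 110), (294, 117), (300, 118), (306, 118), (312, 119), (318, 117), (324, 117), (330, 120), (336, 119), (342, 118), (348, 113), (354, 103)]
[(np.float64(-0.012597962001274748), np.float64(10.0)), (np.float64(-0.012269181004647634), np.float64(9.0)), (np.float64(-0.012064749286601187), np.float64(11.0)), (np.float64(-0.012022532296205021), np.float64(8.0)), (np.float64(-0.010862874034090655), np.float64(12.0)), (np.float64(-0.01057385320652468), np.float64(7.0))]
lugang [-59 -58 -57 -56 -56 -51 -51 -51 -50 -49 -48 -46 -44  46  52  66  67  68
  71  72  72  73  73  75  77  90 110]
```

Cap long axis is at about 127.7° and the mouths are at 9.5°, 129.5° and 249.5°. Moving above the cap.

```bash
python3 -m creep '{"motion":[[-0.858,-0.384,0,0],[-0.858,-0.384,0,0],[-0.858,-0.384,0,0],[-0.858,-0.384,0,0],[-0.858,-0.384,0,0]]}' 60 40 
python3 -m creep '{"motion":[[-0.858,-0.384,0,0],[-0.858,-0.384,0,0],[-0.858,-0.384,0,0],[-0.858,-0.384,0,0],[-0.858,-0.384,0,0]]}'
python3 -m creep '{"motion":[[-0.858,-0.384,0,0],[-0.858,-0.384,0,0],[-0.858,-0.384,0,0],[-0.858,-0.384,0,0],[-0.858,-0.384,0,0]]}'
python3 -m creep '{"motion":[[0,0,0.4,0.536],[0,0,0.4,0.536],[0,0,0.4,0.536],[0,0,0.4,0.536],[0,0,0.4,0.536]]}'
python3 -m creep '{"motion":[[0,0,0.4,0.536],[0,0,0.4,0.536],[0,0,0.4,0.536],[0,0,0.4,0.536],[0,0,0.4,0.536]]}'
python3 -m creep '{"motion":[[0,0,0,0],[0,0,0,0],[0,0,0,0],[0,0,0,0],[0,0,0,0]]}'
cat >> h.py <<'E'
def err(x,y,z,yaw=None):
    o=manip.get_obs(); R=np.array(o["tcp_rot"]); p=np.array(o["tool_pos"])
    a=np.degrees(np.arctan2(R[1,0],R[0,0])); print("yaw",a.round(2),"p",p.round(4),"q",np.round(o["joint_pos"],1),"F",np.round(o["wrist_force"],1),"M",np.round(o["ft_torque"],2),"t",o["clock"],"op",o["opening"])
    if x is None:x,y,z=p
    print("units",((R.T@(np.array([x,y,z])-p))/.03).round(3), None if yaw is None else ((a-yaw)/5).round(3))
E
python3 -c "
from h import *
err(.489,.129,.109,127.7)"
```

```text
clock: 1.12
tool_pos: [0.3071, 0.3429, 0.304]
tcp_rot: [[-0.903, 0.43, 0.0], [0.43, 0.903, 0.0], [-0.0, 0.0, -1.0]]
wrist_force: [0.7, 0.7, -0.2]
opening: 0.704
finger_force: 0.0
clock: 1.53
tool_pos: [0.3986, 0.2354, 0.304]
tcp_rot: [[-0.903, 0.43, 0.0], [0.43, 0.903, 0.0], [-0.0, 0.0, -1.0]]
wrist_force: [0.7, 0.8, 0.3]
opening: 0.703
finger_force: 0.0
clock: 1.95
tool_pos: [0.4901, 0.1279, 0.304]
tcp_rot: [[-0.903, 0.43, 0.0], [0.43, 0.903, 0.0], [-0.0, 0.0, -1.0]]
wrist_force: [0.0, 1.2, 0.6]
opening: 0.701
finger_force: 0.0
clock: 2.37
tool_pos: [0.4893, 0.1291, 0.2433]
tcp_rot: [[-0.777, 0.63, 0.0], [0.63, 0.777, -0.0], [-0.0, 0.0, -1.0]]
wrist_force: [-0.9, 0.8, -0.2]
opening: 0.703
finger_force: 0.0
clock: 2.78
tool_pos: [0.4893, 0.1292, 0.1834]
tcp_rot: [[-0.61, 0.792, 0.0], [0.792, 0.61, 0.0], [-0.0, 0.0, -1.0]]
wrist_force: [0.3, -0.2, -0.2]
opening: 0.703
finger_force: 0.0
clock: 3.2
tool_pos: [0.4897, 0.1293, 0.1846]
tcp_rot: [[-0.612, 0.791, 0.001], [0.791, 0.612, 0.0], [-0.0, 0.001, -1.0]]
wrist_force: [0.6, -0.3, 0.5]
opening: 0.704
finger_force: 0.0
yaw 127.76 p [0.4897 0.1293 0.1846] q [ 14.8  16.  -14.6  59.3  -0.   67. ] F [ 0.6 -0.3  0.5] M [ 0.   -0.   -0.07] t 3.2 op 0.7038579767182636
units [ 0.007 -0.026  2.52 ] 0.012
```

```bash
python3 -m creep '{"motion":[[0,0,0.5,0],[0,0,0.5,0],[0,0,0.5,0],[0,0,0.5,0],[0,0,0.5,0]]}' 
python3 -m creep '{"motion":[[0,0,0,0],[0,0,0,0],[0,0,0,0],[0,0,0,0],[0,0,0,0]]}' 0 40
python3 -m creep '{"motion":[[0,0,0,0],[0,0,0,0],[0,0,0,0],[0,0,0,0],[0,0,0,0]]}'
python3 -c "
from h import *
err(.489,.129,.109,127.7)"
```

```text
clock: 3.62
tool_pos: [0.4896, 0.1293, 0.1087]
tcp_rot: [[-0.612, 0.791, 0.001], [0.791, 0.612, 0.0], [-0.0, 0.001, -1.0]]
wrist_force: [-0.1, 0.4, -0.2]
opening: 0.705
finger_force: 0.0
clock: 4.03
tool_pos: [0.4898, 0.1293, 0.1101]
tcp_rot: [[-0.612, 0.791, 0.001], [0.791, 0.612, 0.0], [-0.001, 0.001, -1.0]]
wrist_force: [-3.2, -0.8, 5.5]
opening: 0.158
finger_force: 39.7
clock: 4.45
tool_pos: [0.4897, 0.1293, 0.1101]
tcp_rot: [[-0.612, 0.791, 0.001], [0.791, 0.612, 0.0], [-0.001, 0.001, -1.0]]
wrist_force: [-3.1, -1.5, 4.9]
opening: 0.157
finger_force: 39.7
yaw 127.73 p [0.4897 0.1293 0.1101] q [ 14.8  19.9 -21.   49.   -0.   67.1] F [-3.1 -1.5  4.9] M [-0.3   0.53  0.09] t 4.45 op 0.15705795139292766
units [ 0.007 -0.026  0.036] 0.006
```

```bash
python3 -m creep '{"motion":[[0,0,-0.3,0],[0,0,-0.5,0],[0,0,-0.5,0],[0,0,-0.5,0],[0,0,-0.5,0]]}' 
python3 -m creep '{"motion":[[0,0,-0.4,-0.824],[0,0,-0.4,-0.824],[0,0,-0.4,-0.824],[0,0,-0.4,-0.824],[0,0,-0.4,-0.824]]}' 
python3 -m creep '{"motion":[[0,0,-0.2,-0.824],[0,0,-0.2,-0.824],[0,0,-0.2,-0.824],[0,0,-0.2,-0.824],[0,0,-0.2,-0.824]]}' 
python3 -m creep '{"motion":[[0,0,0,-0.824],[0,0,0,-0.824],[0,0,0,-0.824],[0,0,0,-0.824],[0,0,0,-0.824]]}' 
python3 -m creep '{"motion":[[0,0,0,0],[0,0,0,0],[0,0,0,0],[0,0,0,0],[0,0,0,0]]}'
python3 -c "
from h import *
err(.548,-.1187,.275,189.5)"
```

```text
clock: 4.87
tool_pos: [0.4892, 0.1292, 0.1796]
tcp_rot: [[-0.612, 0.791, 0.0], [0.791, 0.612, 0.0], [-0.0, 0.0, -1.0]]
wrist_force: [-0.2, 0.1, -5.9]
opening: 0.155
finger_force: 39.7
clock: 5.28
tool_pos: [0.4891, 0.1292, 0.2395]
tcp_rot: [[-0.853, 0.522, 0.0], [0.522, 0.853, 0.0], [-0.0, 0.0, -1.0]]
wrist_force: [-0.6, 0.1, -5.5]
opening: 0.152
finger_force: 39.6
clock: 5.7
tool_pos: [0.489, 0.1292, 0.2691]
tcp_rot: [[-0.982, 0.189, 0.0], [0.189, 0.982, 0.0], [-0.0, 0.0, -1.0]]
wrist_force: [0.1, 0.6, -6.7]
opening: 0.156
finger_force: 39.6
clock: 6.12
tool_pos: [0.4891, 0.1292, 0.2688]
tcp_rot: [[-0.986, -0.169, 0.0], [-0.169, 0.986, 0.0], [-0.0, 0.0, -1.0]]
wrist_force: [0.2, 0.7, -5.6]
opening: 0.156
finger_force: 39.6
clock: 6.53
tool_pos: [0.4893, 0.1292, 0.268]
tcp_rot: [[-0.986, -0.164, -0.0], [-0.164, 0.986, 0.0], [0.0, 0.0, -1.0]]
wrist_force: [-0.4, 0.2, -5.9]
opening: 0.158
finger_force: 39.7
yaw -170.55 p [0.4893 0.1292 0.268 ] q [14.8 13.4 -5.6 71.   0.   5.3] F [-0.4  0.2 -5.9] M [-0.  0. -0.] t 6.5333 op 0.15756862401606986
units [-0.575 -8.473 -0.233] -72.01
```

```bash
python3 -m creep '{"motion":[[-0.038,-0.4,0,0],[-0.038,-0.6,0,0],[-0.038,-0.6,0,0],[-0.038,-0.6,0,0],[-0.038,-0.6,0,0]]}' 
python3 -m creep '{"motion":[[-0.038,-0.6,0,0],[-0.038,-0.6,0,0],[-0.038,-0.6,0,0],[-0.038,-0.6,0,0],[-0.038,-0.6,0,0]]}' 
python3 -m creep '{"motion":[[-0.038,-0.6,0,0],[-0.038,-0.6,0,0],[-0.038,-0.6,0,0],[-0.038,-0.57,0,0],[-0.038,-0.3,0,0]]}' 
python3 -m creep '{"motion":[[0,0,0,0],[0,0,0,0],[0,0,0,0],[0,0,0,0],[0,0,0,0]]}'
python3 - <<'E'
from h import *
err(.548,-.1187,.235,189.5)
C=np.array(manip.get_obs()["tool_pos"])
out=[]
for c,zo in (("top",.005),("scene",0)):
    b,d=manip.grab_frame(c); P=pts(c,d); out.append(b); np.save(c+"2",P); np.save(c+"2img",b)
    dd=P-C-[0,0,zo]; r=np.hypot(dd[...,0],dd[...,1]); z=P[...,2]-zo; g=b.max(2)
    # cap expected origin z=.158: disc top .188, lugs .158-.166
    q=P[(r<.056)&(abs(z-.188)<.004)&(g>60)]; print(c,"disc",len(q),cv2.minEnclosingCircle((q[:,:2]*1e3).astype(np.float32)),np.median(q[:,2]))
    m=(r>.05)&(r<.066)&(z>.152)&(z<.175); print("lug",np.sort(np.degrees(np.arctan2(dd[m][:,1],dd[m][:,0])).round()).astype(int))
f=lambda im,u,v,w,h:cv2.resize(im[v-h:v+h,u-w:u+w],(400,300),interpolation=cv2.INTER_CUBIC)
cv2.imwrite("pics/over.png",np.hstack([f(out[0],263,184,40,30),f(out[1],229,160,48,36)]))
E
```

```text
clock: 6.95
tool_pos: [0.509, 0.046, 0.2679]
tcp_rot: [[-0.986, -0.165, -0.0], [-0.165, 0.986, -0.0], [0.0, -0.0, -1.0]]
wrist_force: [0.0, 0.2, -5.6]
opening: 0.155
finger_force: 39.8
clock: 7.37
tool_pos: [0.5294, -0.042, 0.2679]
tcp_rot: [[-0.986, -0.165, -0.0], [-0.165, 0.986, -0.0], [0.0, -0.0, -1.0]]
wrist_force: [-0.5, 0.6, -5.3]
opening: 0.156
finger_force: 39.8
clock: 7.78
tool_pos: [0.5482, -0.1207, 0.2678]
tcp_rot: [[-0.987, -0.164, -0.0], [-0.164, 0.987, -0.001], [0.0, -0.0, -1.0]]
wrist_force: [-0.1, -0.3, -5.8]
opening: 0.159
finger_force: 39.8
clock: 8.2
tool_pos: [0.5481, -0.1179, 0.268]
tcp_rot: [[-0.986, -0.166, -0.0], [-0.166, 0.986, 0.0], [-0.0, 0.0, -1.0]]
wrist_force: [-0.6, 0.3, -5.8]
opening: 0.153
finger_force: 39.8
yaw -170.44 p [ 0.5481 -0.1179  0.268 ] q [-12.1  19.9   3.1  73.2   0.  -21.7] F [-0.6  0.3 -5.8] M [-0.01 -0.06  0.02] t 8.2 op 0.15346003890456023
units [ 0.006 -0.025  1.1  ] -71.988
top disc 0 ((0.0, 0.0), 0.0) nan
lug []
scene disc 333 ((550.5884399414062, -114.91519927978516), 47.376136779785156) 0.1873477666213118
lug [  7   8  10  10  11  12  12  12  13  13  14  15  16  16  17  17  17  17
  18  18  19  20 119 121 121 122 124 124 124 124 125 126 126 127 127 127
 128 128 129 131 131 134]
  return _methods._mean(a, axis=axis, dtype=dtype,
  ret = ret.dtype.type(ret / rcount)
```

View pics/over.png

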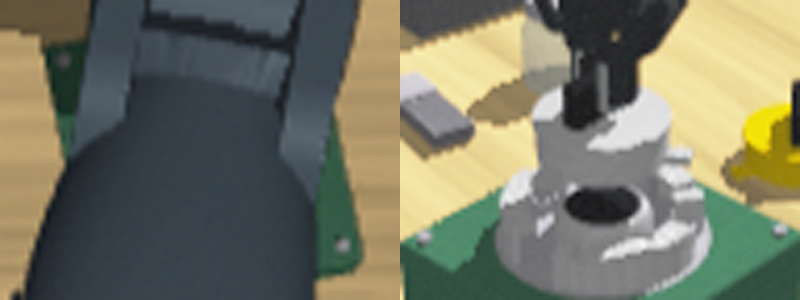

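The cap hangs level above the ring (disc at about (600,120) of the crop). I'll refine its offset from the port with fixed-radius fits in the scene camera.

```bash
python3 - <<'E'
from h import *
from scipy.optimize import minimize
def circ(q,R,c0):
    f=lambda c:np.sum(np.maximum(np.hypot(*(q-c).T)-R,0))+0*c[0]
    # centre = mean of minimiser region: add coverage term via boundary points
    h=cv2.convexHull((q*1e4).astype(np.float32))[:,0]/1e4
    g=lambda c:np.sum(np.abs(np.hypot(*(q-c).T)-R)*(np.hypot(*(q-c).T)>R-.004))*0+np.sum(np.abs(np.hypot(*(h-c).T)-R))
    return minimize(g,c0,method="Nelder-Mead").x*1e3, len(h)
A=np.load("scene.npy");B=np.load("scene2.npy");Ib=np.load("scene2img.npy").max(2);Ia=np.load("sceneimg.npy").max(2)
C=np.array([.5485,-.1165])
r=np.hypot(*(np.moveaxis(B[...,:2]-C,2,0)))
for dz in (.003,.005):
    q=B[(r<.056)&(abs(B[...,2]-.188)<dz)&(Ib>60)][:,:2]; print("disc held",circ(q,.046,C),q.min(0),q.max(0))
T=np.array([.489,.131]); q=A[(np.hypot(*(np.moveaxis(A[...,:2]-T,2,0)))<.056)&(abs(A[...,2]-.03)<.005)&(Ia>60)][:,:2]; print("disc table",circ(q,.046,T))
ra=np.hypot(*(np.moveaxis(A[...,:2]-C,2,0)))
q=A[(ra<.08)&(A[...,2]>.105)&(A[...,2]<.123)][:,:2]; print("ring",circ(q,.069,C))
m=(ra<.045)&(A[...,2]>.108)&(A[...,2]<.12); q=A[m][:,:2]; print("spigot",len(q),circ(q,.034,C),q.min(0),q.max(0))
q=A[(ra<.16)&(abs(A[...,2]-.09)<.003)][:,:2]; print("box",cv2.minAreaRect((q*1e3).astype(np.float32)))
for cc in ((.550,-.1155),(.5485,-.1165)):
    d=B[...,:2]-cc; rr=np.hypot(d[...,0],d[...,1]); m=(rr>.052)&(rr<.062)&(B[...,2]>.155)&(B[...,2]<.170); a=np.degrees(np.arctan2(d[m][:,1],d[m][:,0]));print(cc,"lug",[np.median(a[abs(a-k)<20]) for k in (10,130)],rr[m].max())
E
```

```text
disc held (array([ 549.37424414, -114.69830408]), 19) [ 0.50354583 -0.16226599] [ 0.59467192 -0.06769742]
disc held (array([ 549.34586817, -114.55546126]), 20) [ 0.50354583 -0.16226599] [ 0.59467192 -0.06769742]
disc table (array([489.47823275, 130.64006423]), 22)
ring (array([ 548.88326095, -116.27545386]), 28)
spigot 267 (array([ 550.16965703, -115.96758877]), 17) [ 0.51720307 -0.14875076] [ 0.58823565 -0.08272047]
box ((548.0908813476562, -116.47858428955078), (202.36770629882812, 201.31033325195312), 9.23560619354248)
(0.55, -0.1155) lug [np.float64(11.23605995873402), np.float64(128.76530729149155)] 0.06030493535370026
(0.5485, -0.1165) lug [np.float64(12.58274665000869), np.float64(127.00003027580888)] 0.06110019557649593
```

```bash
python3 -m creep '{"motion":[[0.02,-0.04,0.2,0],[0,0,0.25,0],[0,0,0.3,0],[0,0,0.3,0],[0,0,0.2,0]]}' 
python3 -m creep '{"motion":[[0,0,0.1,0],[0,0,0.05,0],[0,0,0.05,0],[0,0,0,0],[0,0,0,0]]}' 
python3 -c "
from h import *
err(.5477,-.1192,.212,-170.5)"
```

```text
clock: 8.72
tool_pos: [0.5473, -0.1197, 0.2286]
tcp_rot: [[-0.986, -0.165, -0.002], [-0.165, 0.986, 0.0], [0.002, 0.001, -1.0]]
wrist_force: [-0.4, -0.0, -7.0]
opening: 0.155
finger_force: 39.8
clock: 9.13
tool_pos: [0.5479, -0.1199, 0.2247]
tcp_rot: [[-0.986, -0.165, 0.0], [-0.165, 0.986, -0.0], [-0.0, -0.0, -1.0]]
wrist_force: [-0.1, 0.5, -6.8]
opening: 0.152
finger_force: 39.8
yaw -170.48 p [ 0.5479 -0.1199  0.2247] q [-12.3  20.8  -1.9  67.3  -0.  -21.9] F [-0.1  0.5 -6.8] M [ 0.    0.02 -0.  ] t 9.1333 op 0.15156742339890292
units [0.004 0.023 0.423] 0.003
```

```bash
python3 -m creep '{"motion":[[0,0.02,0.04,0],[0,0,0.04,0],[0,0,0.04,0],[0,0,0.04,0],[0,0,0,0]]}' 
python3 -c "
from h import *
err(.5477,-.1192,.212,-170.5)"
```

```text
clock: 9.55
tool_pos: [0.5476, -0.1192, 0.2193]
tcp_rot: [[-0.986, -0.165, -0.0], [-0.165, 0.986, 0.0], [0.0, 0.0, -1.0]]
wrist_force: [0.1, 0.5, -5.8]
opening: 0.155
finger_force: 39.9
yaw -170.48 p [ 0.5476 -0.1192  0.2193] q [-12.3  20.9  -2.5  66.6  -0.  -21.8] F [ 0.1  0.5 -5.8] M [-0.03 -0.    0.01] t 9.55 op 0.1545967900184284
units [-0.004  0.     0.244] 0.003
```

```bash
python3 -m creep '{"motion":[[0,0,0.04,0],[0,0,0.04,0],[0,0,0.04,0],[0,0,0.03,0],[0,0,0,0]]}' 
python3 -m creep '{"motion":[[0,0,0.02,0],[0,0,0.02,0],[0,0,0,0],[0,0,0,0],[0,0,0,0]]}' 
python3 -c "
from h import *
err(.5477,-.1192,.212,-170.5)"
```

```text
clock: 9.97
tool_pos: [0.5476, -0.1192, 0.2149]
tcp_rot: [[-0.986, -0.165, -0.0], [-0.165, 0.986, 0.0], [0.0, 0.0, -1.0]]
wrist_force: [1.0, -0.5, -5.6]
opening: 0.158
finger_force: 39.9
clock: 10.38
tool_pos: [0.5477, -0.1192, 0.214]
tcp_rot: [[-0.986, -0.165, 0.0], [-0.165, 0.986, 0.0], [-0.0, -0.0, -1.0]]
wrist_force: [0.6, 0.1, -5.8]
opening: 0.155
finger_force: 39.9
yaw -170.48 p [ 0.5477 -0.1192  0.214 ] q [-12.3  21.1  -3.1  65.8   0.  -21.8] F [ 0.6  0.1 -5.8] M [-0.01 -0.06  0.01] t 10.3833 op 0.15524222049717312
units [0.    0.002 0.066] 0.003
```

```bash
python3 -m creep '{"motion":[[0,0,0.02,0],[0,0,0.02,0],[0,0,0,0],[0,0,0,0],[0,0,0,0]]}' 
python3 -m creep '{"motion":[[0,0,0.02,0],[0,0,0,0],[0,0,0,0],[0,0,0,0],[0,0,0,0]]}' 
```

```text
clock: 10.8
tool_pos: [0.5477, -0.1192, 0.2127]
tcp_rot: [[-0.986, -0.165, -0.0], [-0.165, 0.986, 0.0], [-0.0, 0.0, -1.0]]
wrist_force: [-0.5, 0.1, -7.0]
opening: 0.156
finger_force: 39.9
clock: 11.22
tool_pos: [0.5477, -0.1192, 0.2122]
tcp_rot: [[-0.986, -0.165, 0.0], [-0.165, 0.986, -0.0], [-0.0, -0.0, -1.0]]
wrist_force: [-0.2, 0.6, -2.9]
opening: 0.154
finger_force: 40.1
```

```bash
python3 -m creep '{"motion":[[0,0,0.01,0],[0,0,0,0],[0,0,0,0],[0,0,0,0],[0,0,0,0]]}' 
python3 -c "
from h import *
err(None,0,0,-170.5)"
```

```text
clock: 11.63
tool_pos: [0.5477, -0.1193, 0.2121]
tcp_rot: [[-0.986, -0.165, 0.0], [-0.165, 0.986, -0.0], [-0.0, -0.0, -1.0]]
wrist_force: [-3.7, 1.5, 6.1]
opening: 0.162
finger_force: 41.4
yaw -170.48 p [ 0.5477 -0.1193  0.2121] q [-12.3  21.1  -3.3  65.6   0.  -21.8] F [-3.7  1.5  6.1] M [0.16 0.7  0.01] t 11.6333 op 0.16154652561023686
units [0. 0. 0.] 0.003
```

```bash
python3 -m creep '{"motion":[[0,0,-0.005,0.2],[0,0,0,0.2],[0,0,0,0.2],[0,0,0,0.2],[0,0,0,0.2]]}' 
python3 -c "
from h import *
err(None,0,0,-170.5)"
```

```text
clock: 12.05
tool_pos: [0.5479, -0.1193, 0.2121]
tcp_rot: [[-0.997, -0.077, 0.001], [-0.077, 0.997, -0.0], [-0.001, -0.0, -1.0]]
wrist_force: [0.3, 0.5, 3.8]
opening: 0.152
finger_force: 42.3
yaw -175.58 p [ 0.5479 -0.1193  0.2121] q [-12.3  21.1  -3.3  65.6  -0.  -16.7] F [0.3 0.5 3.8] M [-0.05 -0.03  0.28] t 12.05 op 0.15240646181941023
units [0. 0. 0.] -1.017
```

```bash
python3 -m creep '{"motion":[[0,0,0,0.2],[0,0,0,0.2],[0,0,0,0.2],[0,0,0,0.2],[0,0,0,0.2]]}' 
python3 -m creep '{"motion":[[0,0,0,0.2],[0,0,0,0.2],[0,0,0,0.2],[0,0,0,0.2],[0,0,0,0.2]]}' 
python3 -m creep '{"motion":[[0,0,0,0.2],[0,0,0,0.2],[0,0,0,0.2],[0,0,0,0.2],[0,0,0,0.2]]}' 
python3 -c "
from h import *
err(None,0,0,-170.5)"
```

```text
clock: 12.47
tool_pos: [0.5478, -0.1193, 0.2121]
tcp_rot: [[-1.0, 0.01, 0.0], [0.01, 1.0, -0.0], [-0.0, -0.0, -1.0]]
wrist_force: [-1.1, -0.7, 4.7]
opening: 0.153
finger_force: 42.7
clock: 12.88
tool_pos: [0.5478, -0.1193, 0.2121]
tcp_rot: [[-0.995, 0.097, 0.0], [0.097, 0.995, -0.0], [-0.0, -0.0, -1.0]]
wrist_force: [-0.1, 1.3, 4.8]
opening: 0.158
finger_force: 42.7
clock: 13.3
tool_pos: [0.5478, -0.1193, 0.2121]
tcp_rot: [[-0.983, 0.184, 0.0], [0.184, 0.983, -0.0], [-0.0, -0.0, -1.0]]
wrist_force: [-0.4, -0.8, 6.1]
opening: 0.157
finger_force: 42.7
yaw 169.42 p [ 0.5478 -0.1193  0.2121] q [-12.3  21.1  -3.3  65.6  -0.   -1.7] F [-0.4 -0.8  6.1] M [-0.01 -0.02  0.33] t 13.3 op 0.15661155113518274
units [0. 0. 0.] 67.984
```

```bash
cat > ok.py <<'E'
from h import *
import sys
o=manip.get_obs(); R=o["tcp_rot"]; f=o["wrist_force"][2]; m=o["ft_torque"][2]
print("yaw",round(np.degrees(np.arctan2(R[1][0],R[0][0])),1),"fz",round(f,1),"mz",round(m,2))
sys.exit(not(0<f<9 and abs(m)<.43))
E
python3 -m creep '{"motion":[[0,0,0,0.2],[0,0,0,0.2],[0,0,0,0.2],[0,0,0,0.2],[0,0,0,0]]}' >/dev/null; python3 ok.py &&
python3 -m creep '{"motion":[[0,0,0,0.15],[0,0,0,0.15],[0,0,0,0.1],[0,0,0,0],[0,0,0,0]]}' >/dev/null; python3 ok.py &&
python3 -m creep '{"motion":[[0,0,0,0.15],[0,0,0,0.15],[0,0,0,0.1],[0,0,0,0],[0,0,0,0]]}' >/dev/null; python3 ok.py &&
python3 -m creep '{"motion":[[0,0,0,0.15],[0,0,0,0.15],[0,0,0,0.1],[0,0,0,0],[0,0,0,0]]}' >/dev/null; python3 ok.py &&
python3 -m creep '{"motion":[[0,0,0,0.15],[0,0,0,0.15],[0,0,0,0.1],[0,0,0,0],[0,0,0,0]]}' >/dev/null; python3 ok.py
```

```text
yaw 165.4 fz 5.5 mz 0.29
yaw 163.5 fz 5.0 mz 0.29
yaw 161.5 fz 5.7 mz 0.28
yaw 159.5 fz 5.5 mz 0.33
yaw 157.5 fz 5.4 mz 0.32
```

```bash
python3 -m creep '{"motion":[[0,0,0,0.15],[0,0,0,0.15],[0,0,0,0.1],[0,0,0,0],[0,0,0,0]]}' >/dev/null && python3 ok.py &&
python3 -m creep '{"motion":[[0,0,0,0.15],[0,0,0,0.15],[0,0,0,0.1],[0,0,0,0],[0,0,0,0]]}' >/dev/null && python3 ok.py &&
python3 -m creep '{"motion":[[0,0,0,0.15],[0,0,0,0.15],[0,0,0,0.1],[0,0,0,0],[0,0,0,0]]}' >/dev/null && python3 ok.py &&
python3 -m creep '{"motion":[[0,0,0,0.15],[0,0,0,0.15],[0,0,0,0.1],[0,0,0,0],[0,0,0,0]]}' >/dev/null && python3 ok.py &&
python3 -m creep '{"motion":[[0,0,0,0.15],[0,0,0,0.15],[0,0,0,0.1],[0,0,0,0],[0,0,0,0]]}' >/dev/null && python3 ok.py &&
python3 -m creep '{"motion":[[0,0,0,0.15],[0,0,0,0.15],[0,0,0,0.1],[0,0,0,0],[0,0,0,0]]}' >/dev/null && python3 ok.py
```

```text
yaw 155.5 fz 5.1 mz 0.32
yaw 153.5 fz 6.2 mz 0.22
yaw 151.5 fz 0.2 mz 0.13
yaw 149.5 fz -6.1 mz 0.0
```

Contact vanished at about 41° of turn, so the lugs are over the notches. I'll centre slightly and lower gently.

```bash
python3 -m creep '{"motion":[[0,0,0,0.1],[0,0,0,0.05],[0,0,0.03,0],[0,0,0.03,0],[0,0,0,0]]}' >/dev/null;  python3 -c "
from h import *
err(None,0,0,148.3)"
python3 -m creep '{"motion":[[0,0,0.02,0],[0,0,0.02,0],[0,0,0.02,0],[0,0,0,0],[0,0,0,0]]}' >/dev/null;  python3 -c "
from h import *
err(None,0,0,148.3)"
```

```text
yaw 148.77 p [ 0.5476 -0.1192  0.2099] q [-12.3  21.2  -3.5  65.3  -0.   18.9] F [ 0.4 -0.5 -5.1] M [0.03 0.02 0.01] t 17.4667 op 0.1523069825824619
units [0. 0. 0.] 0.094
yaw 148.76 p [ 0.5477 -0.1193  0.2083] q [-12.3  21.2  -3.7  65.1  -0.   19. ] F [ 0.7  0.2 -6. ] M [ 0.02 -0.09 -0.05] t 17.8833 op 0.15600986999406555
units [0. 0. 0.] 0.093
```

```bash
python3 -m creep '{"motion":[[0,0,0.02,0],[0,0,0.02,0],[0,0,0.01,0],[0,0,0,0],[0,0,0,0]]}' >/dev/null;  python3 -c "
from h import *
err(None,0,0,148.3)"
python3 -m creep '{"motion":[[0,0,0.01,0],[0,0,0,0],[0,0,0,0],[0,0,0,0],[0,0,0,0]]}' >/dev/null;  python3 -c "
from h import *
err(None,0,0,148.3)"
```

```text
yaw 148.76 p [ 0.5477 -0.1193  0.2068] q [-12.3  21.3  -3.8  64.9  -0.   19. ] F [-0.4  0.2 -5.4] M [-0.    0.    0.03] t 18.3 op 0.15761380760496027
units [0. 0. 0.] 0.093
yaw 148.76 p [ 0.5477 -0.1193  0.2066] q [-12.3  21.3  -3.9  64.8  -0.   19. ] F [ 1.  -0.2 -5.9] M [-0.02 -0.02 -0.  ] t 18.7167 op 0.1557533727778397
units [0. 0. 0.] 0.093
```

```bash
python3 -m creep '{"motion":[[0,0,0.01,0],[0,0,0,0],[0,0,0,0],[0,0,0,0],[0,0,0,0]]}' >/dev/null;  python3 ok.py
python3 -m creep '{"motion":[[0,0,0,0],[0,0,0,0],[0,0,0,0],[0,0,0,0],[0,0,0,0]]}' 50
python3 -m creep '{"motion":[[0,0,0,0],[0,0,0,0],[0,0,0,0],[0,0,0,0],[0,0,0,0]]}' 
python3 -m creep '{"motion":[[0,0,-0.3,0],[0,0,-0.6,0],[0,0,-0.8,0],[0,0,-0.8,0],[0,0,-0.8,0]]}' >/dev/null
python3 -m creep '{"motion":[[0,-0.5,-0.5,0],[0,0.9,-0.5,0],[0,0.9,0,0],[0,0.9,0,0],[0,0.9,0,0]]}' >/dev/null
python3 -m creep '{"motion":[[-0.5,0.9,0,0],[-0.5,0.9,0,0],[-0.5,0.9,0,0],[-0.5,0.9,0,0],[-0.5,0.9,0,0]]}' >/dev/null
python3 -m creep '{"motion":[[0,0,0,0],[0,0,0,0],[0,0,0,0],[0,0,0,0],[0,0,0,0]]}' 
python3 - <<'E'
from h import *
b,d=manip.grab_frame("scene"); P=pts("scene",d); t,_=manip.grab_frame("top")
C=np.array([.5487,-.1163]); r=np.hypot(*np.moveaxis(P[...,:2]-C,2,0)); g=b.max(2)
q=P[(r<.055)&(abs(P[...,2]-.126)<.008)&(g>60)]; print("disc z",np.median(q[:,2]),len(q),cv2.minEnclosingCircle((q[:,:2]*1e3).astype(np.float32)))
A=np.c_[q[:,:2]-C,np.ones(len(q))]; print("slope",np.linalg.lstsq(A,q[:,2],rcond=None)[0])
q=P[(r<.05)&(P[...,2]>.14)]; print("handle top z",np.percentile(q[:,2],97))
f=lambda im,u,v,w,h:cv2.resize(im[v-h:v+h,u-w:u+w],(400,300),interpolation=cv2.INTER_CUBIC)
cv2.imwrite("pics/end.png",np.hstack([f(t,263,184,40,30),f(b,229,165,48,36)]))
E
```

```text
yaw 148.8 fz -5.2 mz -0.01
clock: 19.55
tool_pos: [0.5478, -0.1193, 0.2065]
tcp_rot: [[-0.855, 0.519, 0.0], [0.519, 0.855, -0.0], [-0.0, 0.0, -1.0]]
wrist_force: [-0.3, -0.6, 0.5]
opening: 0.584
finger_force: 0.0
clock: 19.97
tool_pos: [0.5477, -0.1193, 0.2063]
tcp_rot: [[-0.855, 0.519, -0.0], [0.519, 0.855, -0.0], [0.0, -0.0, -1.0]]
wrist_force: [0.8, -0.1, -0.7]
opening: 0.586
finger_force: 0.0
clock: 21.63
tool_pos: [0.7177, 0.0288, 0.3373]
tcp_rot: [[-0.855, 0.519, 0.001], [0.519, 0.855, -0.0], [-0.001, 0.0, -1.0]]
wrist_force: [-0.2, 0.1, 0.2]
opening: 0.588
finger_force: 0.0
disc z 0.1251275892332664 377 ((548.81201171875, -116.28881072998047), 54.70697021484375)
slope [-0.01966364 -0.02241761  0.12514598]
handle top z 0.15934736346588935
```

View pics/end.png

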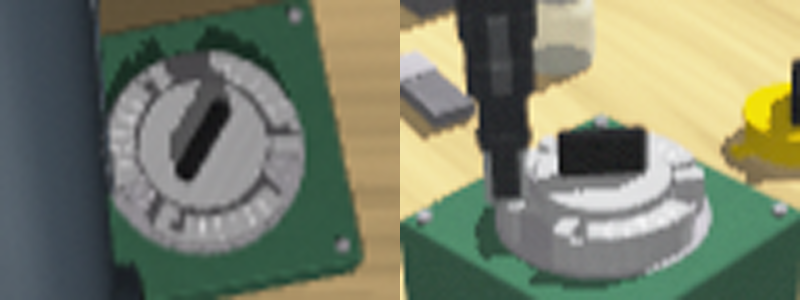

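The pictures show the cap seated in the ring: the disc top is at 0.1255 m, against 0.126 expected in the notches. The handle top is at 0.159 m, the cap looks level, and the arm is clear.

```bash
python3 -c "
from cell import manip
print(manip.close_job())"
```

```text
the job is handed in; nothing more can be done
None
```

The three-lug cap is on the port with its lugs in the locking notches, fully down, level and released, and the job was handed in at about 22 s; the judge's result was not shown.

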